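# Take the dried breathing valve out of its drying chamber

## Task

Two clear-sided drying chambers each hold a washed breathing valve. Reach down through the round port of the chamber that holds the yellow-capped valve, lift that valve off its pedestal and out, and set it gently down, standing upright, in the green tray. Leave the blue-capped valve where it is.

Things in the scene. Friction and masses are not known exactly. Their poses are not given: they have to be found in the camera images.
- valve_yellow_centre (a point): Centre (on the axis, 40 mm above the underside) of the valve to fetch: upright, loose, 80 mm tall, 0.22 kg. Black foot 50 across, 18 high; above it a round neck 36 across to the top, its upper 30 mm the yellow cap: grip that from above, any direction. A brass stub low on the foot sticks out along own +x to 42 mm from the axis. On a flat pedestal 70 across, 60 mm above the bench. z up.
- valve_blue_centre (a point): The same point of the other valve, alike but with a blue cap, standing in the other chamber, which is like the first: leave it alone. The chambers and the tray may be in any order.
- chamber_a_port (a point): Centre of the round port, at the lid's upper face, of the chamber holding the yellow valve. Fixed box 220 x 220 mm, 150 mm high, clear walls, grey lid 6 mm thick. The port, 150 mm across with a dark rim 3 mm high, is centred over the pedestal; the valve stands within 6 mm of its middle, its top 10 mm below the lid's upper face. z up.
- tray_in (a point): Centre of the inner floor (4 mm above the bench) of the empty green tray, fixed to the bench, 180 (own x) by 160 (own y) mm outside, 36 mm high, walls 4 mm. z up. The valve may stand anywhere on its floor, any way round. The red bin of fittings at the back is not it.
Things that resemble listed ones, but are neither listed nor needed, are in the scene too. Leave any purple or red look-alike of the part that bears valve_yellow_centre alone. Of the things that look like the part that bears tray_in, the smaller one is meant.

How it is judged:
On the way:
1. the yellow-capped valve is lifted out through the port, clear above the chamber's lid (z of valve_yellow_centre in the frame of chamber_a_port above 0.045 m), for 0.1 s.
At the end, for the whole second after the job is handed in: The yellow-capped valve stands on the floor of the green tray, upright within 10 degrees (right way up), released and at rest, and the blue-capped valve is within 15 mm of where it started (x of valve_yellow_centre in the frame of tray_in between -0.075 and 0.075 m and y of valve_yellow_centre in the frame of tray_in between -0.065 and 0.065 m and z of valve_yellow_centre in the frame of tray_in between 0.03 and 0.048 m and angle between valve_yellow_centre's own z axis and vertical below 0.17 rad and linear speed of valve_yellow below 0.02 m/s and distance of valve_blue_centre from where it was at the start of the episode below 0.015 m); the robot touches nothing.
It fails at once if the blue-capped valve is moved more than 15 mm (distance of valve_blue_centre from where it was at the start of the episode above 0.015 m).
It fails at once if the yellow-capped valve is dropped or banged down into the tray (still faster than 0.6 m/s when its foot is within 25 mm of the tray's floor: a fall of more than about 4 cm) (horizontal distance between valve_yellow_centre and tray_in below 0.11 m and z of valve_yellow_centre in the frame of tray_in below 0.065 m and linear speed of valve_yellow above 0.6 m/s).
It also fails if it takes over 40 s, if anything falls off the work surface, if the arm or the gripper's body presses on something with over 40 N, if the wrist force passes 120 N, or if a joint passes its speed limit or range.

## Robot

A 6-joint arm with a two-finger parallel gripper is mounted at the origin on the work surface. World frame = base frame: x ahead of the robot, y to its left, z up, the work surface at z = 0. Lengths are in m, angles in rad, forces in N, time in s.
With the tool pointing down it reaches from about 0.35 to 0.975 m from the base axis. Payload 17.4 kg.
Tool frame: the origin (TCP) lies at the very end of the fingers, on their centre line; the grasp point (between the pads) lies r.tcp_to_grasp behind it (r.tcp_to_grasp is the distance from the TCP to the grasp point, in m); x points along the fingers, y is the direction in which the jaws open and shut, and the axes are right-handed (so a half turn about x gives the same grasp; the last joint's range is limited). The gripper opens to 85 mm and grips with 20 to 120 N. Pads are 22 mm wide; open, the fingers measure 114 mm over their backs; the gripper's body (76 mm by 85 mm) begins 54 mm behind the grasp point. The pads swing forward as they close: fully open they stand 13 mm farther back than shut.
Start: joints at [1.08, 0.116, 1.442, -0, 1.584, -0.038], TCP at [0.295, 0.607, 0.204] pointing down, gripper open.
Joint ranges: [-2.83, 2.83], [-0.83, 2.19], [0.07, 2.5], [-1.14, 4.28], [0.01, 3], [-2.97, 2.97]. Speed limits (rad/s): [1.89, 1.89, 2.22, 3.14, 3.14, 3.14].

## Interface

Orientations are given as a 3x3 rotation matrix whose columns are the frame's x, y, z axes.
In Python, from plant import r, snapshot gives the robot as it stands.
- The arm moves only by the tool drive_tool, never from a script. Its argument "series" is text: rows parted by semicolons, each of 5 numbers parted by spaces: the closure, from 0 (fully open) to 1 (shut), then the shift along the tool's x, y, z in m, then the turn about the tool's x in rad. In form: fingers x y z yaw; .... A call has 1 to 12 rows; each row shifts and turns the commanded pose from where the row before left it, along the tool's axes as they then stand; what a row does not reach is not made up. A row lasts 1/8 s, in which the tool goes at most 62.5 mm and 10.7 degrees, less where a joint would pass 70% of its speed; a pose out of reach is approached as far as the arm can. A call is refused whole if a number of a shift passes 0.0625 or a number of a turn 0.188, either way. A call with a gripper value outside its range is refused whole. The fingers move at their own pace and stop on an object; the grip force is fixed at half the most. Time passes only in rows, so rows that do not move let the fingers close. It gives the time, the measured TCP pose, the force and the opening at its end, in the units of the state.
- r.sense(): the state, without advancing time (a new reading comes with each control period).
- snapshot(name): name is "side" or "top"; returns a dict with "frame" (480x640x3 uint8, red, green, blue), "fx", "fy", "cx", "cy" (pixels), "view" (4x4, takes a point from world to camera coordinates). Camera axes: x right, y down, z forward; pixel columns grow to the right and rows downward; lengths in m; the calibration is good to about 2 mm. A picture is of the moment at which its call begins. There is no depth.
- r.hand_in(): hands the job in, once; it reports no verdict.
The state is a dict: "time_s": time; "qpos": joint angles; "qvel": joint speeds; "joint_efforts": joint torques, N m; "tool_pos": TCP position; "orientation": TCP orientation; "contact_force": force on the tool from outside, world axes, zero at the start; "ft_torque": the same for the moment, N m; "finger_gap": finger opening in m.
Only numpy, scipy, OpenCV 4.12 (cv2) and the standard library are available. Lean on these libraries where they do the work, as an engineer would, in place of code of your own. Each camera call takes 0.05 s, during which the arm holds its last target. There are 200 camera calls.

## Working session

There is one attempt and no reset: what is moved stays moved. The work goes in short steps, Python scripts to look and compute and a tool call to move; the robot and the scene stay as the last step left them, time stands still between calls to the robot, and variables do not carry over. Pictures are saved under pics/ and viewed, about 8 in all and at most 12, crops included, and the job is handed in when it is done.

Besides the shell and the picture viewer there is one more tool, called after "Emit:" by a JSON object that holds its "op" and its "data", one argument or row to a line. drive_tool: Moves the arm, as the interface text tells. Its arguments: {"type":"object","properties":{"series":{"type":"string"}},"required":["series"]}

```bash
mkdir -p pics; cat > h.py <<'E'
import numpy as np, cv2
from plant import r, snapshot
def ray(s,u,v):
    V=np.array(s["view"]);R=V[:3,:3];t=V[:3,3]
    return -R.T@t, R.T@np.array([(u-s["cx"])/s["fx"],(v-s["cy"])/s["fy"],1])
def onz(s,u,v,z):
    c,d=ray(s,u,v); return c+d*(z-c[2])/d[2]
def pix(s,p):
    V=np.array(s["view"]);q=V[:3,:3]@p+V[:3,3]
    return s["fx"]*q[0]/q[2]+s["cx"],s["fy"]*q[1]/q[2]+s["cy"]
def snap(n,f):
    s=snapshot(n); cv2.imwrite("pics/"+f,s["frame"][:,:,::-1]); return s
E
python3 - <<'E'
from h import *
for n in("top","side"):
    s=snap(n,n+"0.png"); print(n,np.round(ray(s,s["cx"],s["cy"]),3),s["fx"])
S=r.sense();print(S["tool_pos"],np.round(S["orientation"],3),S["finger_gap"],r.tcp_to_grasp)
E
```

```text
top [[ 0.37  -0.031  1.34 ]
 [ 0.079 -0.015 -0.997]] 436.7852503050271
side [[-1.024  0.249  1.315]
 [ 0.772 -0.146 -0.619]] 614.0666729554038
[0.29522458 0.60680177 0.20345189] [[-0.     0.437  0.899]
 [-0.001  0.899 -0.437]
 [-1.    -0.001 -0.   ]] 0.08536245836994198 0.0187
```

View pics/top0.png

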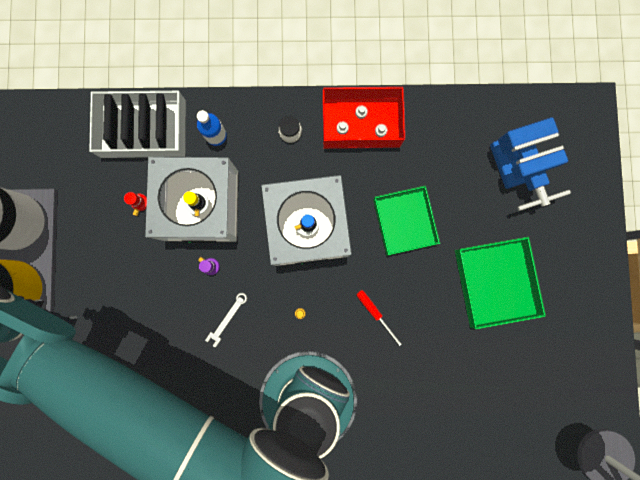

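View pics/side0.png

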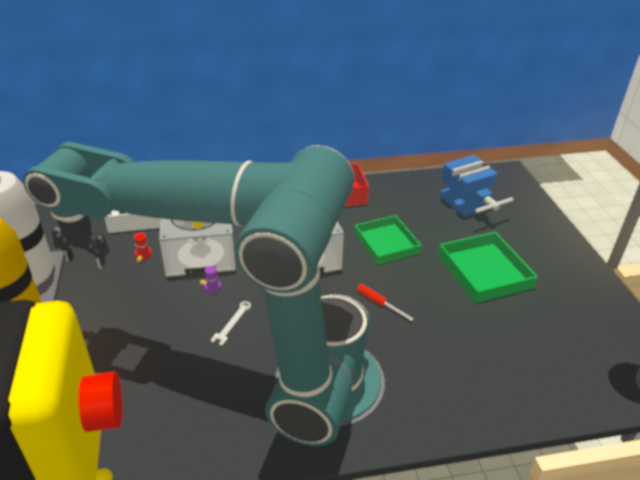

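The top view shows the yellow valve in the left chamber at about (193,199). Things it could be mistaken for are the red valve (134,203), the purple one (208,267), the blue-capped valve in the other chamber (308,222), the orange disc (300,314) and the yellow tank at the left edge. There are two green trays: (407,220) is the smaller and is the one meant, and (502,283) is the bigger. Next I'll measure these and check the choice in one crop.

```bash
python3 - <<'E'
from h import *
s=snapshot("top"); f=s["frame"]; hsv=cv2.cvtColor(f,cv2.COLOR_RGB2HSV)
def blobs(lo,hi,z,roi,nm,amin=20):
    m=cv2.inRange(hsv,lo,hi); k=np.zeros_like(m); x0,y0,x1,y1=roi; k[y0:y1,x0:x1]=m[y0:y1,x0:x1]
    for c in cv2.findContours(k,cv2.RETR_EXTERNAL,cv2.CHAIN_APPROX_NONE)[0]:
        if cv2.contourArea(c)<amin: continue
        (u,v),rad=cv2.minEnclosingCircle(c); print(nm,cv2.contourArea(c),(round(u),round(v)),round(rad,1),np.round(onz(s,u,v,z),4))
        if nm[0]=='t':
            P=np.array([onz(s,*p,z)[:2] for p in cv2.boxPoints(cv2.minAreaRect(c))])
            print(np.round(P,3).tolist(),P.mean(0),np.linalg.norm(P[1]-P[0]),np.linalg.norm(P[2]-P[1]))
blobs((24,140,110),(34,255,255),.14,(150,160,235,240),'cap',8)
blobs((100,140,60),(125,255,255),.14,(265,180,350,265),'blue',8)
blobs((50,100,50),(75,255,255),.036,(360,150,450,265),'tray')
blobs((50,100,50),(75,255,255),.036,(450,220,560,340),'trayB')
# lid outlines: grey, low saturation
g=cv2.inRange(hsv,(0,0,90),(180,60,190))
for n,(x0,y0,x1,y1) in dict(a=(140,156,245,250),b=(255,170,360,275)).items():
    k=np.zeros_like(g);k[y0:y1,x0:x1]=g[y0:y1,x0:x1]
    c=max(cv2.findContours(k,1,2)[0],key=cv2.contourArea)
    P=np.array([onz(s,*p,.15)[:2] for p in cv2.boxPoints(cv2.minAreaRect(c))])
    print('lid',n,np.round(P,3).tolist(),P.mean(0),np.linalg.norm(P[1]-P[0]),np.linalg.norm(P[2]-P[1]))
cv2.imwrite("pics/crop1.png",cv2.resize(f[150:250,140:240,::-1],None,fx=5,fy=5,interpolation=cv2.INTER_CUBIC))
E
```

```text
cap 139.0 (190, 198) 7.8 [0.59  0.316 0.14 ]
blue 119.5 (308, 221) 6.8 [ 0.5222 -0.0081  0.14  ]
tray 3262.0 (407, 220) 40.2 [ 0.5323 -0.3049  0.036 ]
[[0.606, -0.202], [0.643, -0.367], [0.461, -0.404], [0.425, -0.239]] [ 0.53385024 -0.30292841] 0.1697796892975646 0.18617855059726024
trayB 6165.0 (500, 284) 55.9 [ 0.3383 -0.577   0.036 ]
[[0.443, -0.443], [0.486, -0.674], [0.239, -0.711], [0.198, -0.483]] [ 0.34144226 -0.57790299] 0.23473814545913638 0.24924594932490937
lid a [[0.709, 0.451], [0.705, 0.184], [0.469, 0.185], [0.473, 0.448]] [0.58915674 0.31697926] 0.26713669319409944 0.23618654603803266
lid b [[0.608, 0.077], [0.606, -0.085], [0.44, -0.082], [0.443, 0.079]] [ 0.52428413 -0.00291423] 0.16266148906184785 0.16590129330221554
```

View pics/crop1.png

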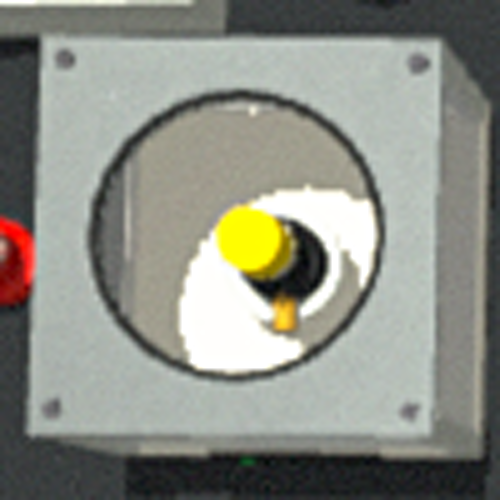

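The crop confirms the yellow cap: its top disc is centred at crop (250,238), full image (189.6,197.2), inside the port, which is centred at crop (236,235). The brass stub points down in the image.

```bash
python3 - <<'E'
from h import *
s=snapshot("top");S=r.sense();R=np.array(S["orientation"])
p=onz(s,189.6,197.2,.14);q=onz(s,186.8,196.6,.152);print(p,q)
p[2]=.2035;print(R.T@(p-S["tool_pos"]))
E
```

```text
[0.59366722 0.31709256 0.14      ] [0.5932122  0.32126241 0.152     ]
[ 2.35227199e-04 -1.29989713e-01  3.95104102e-01]
```

Emit:
{"op": "drive_tool", "data": {
  "series": "0 -0.02 -0.013 0.04 0; 0 -0.02 -0.013 0.04 0; 0 0 -0.013 0.04 0; 0 0 -0.013 0.04 0; 0 0 -0.013 0.04 0; 0 0 -0.013 0.04 0; 0 0 -0.013 0.04 0; 0 0 -0.013 0.04 0; 0 0 -0.013 0.04 0; 0 0 -0.013 0.035 0; 0 0 0 0 0; 0 0 0 0 0"
}}

```text
time_s: 1.7
tool_pos: [0.5933, 0.3175, 0.2439]
orientation: [[-0.0, 0.438, 0.899], [0.0, 0.899, -0.438], [-1.0, -0.0, -0.0]]
contact_force: [-0.6, -0.8, 0.2]
finger_gap: 0.0851
```

```bash
python3 - <<'E'
from h import *
s=snap("top","t2.png");S=r.sense();R=np.array(S["orientation"]);print(S["tool_pos"],np.round(R,3),S["contact_force"],S["finger_gap"])
d=np.array([.5935,.3173,.100])-S["tool_pos"];print(R.T@d)
s2=snap("side","s2.png")
a=s2["frame"][150:300,120:320,::-1];b=s["frame"][140:260,130:290,::-1]
cv2.imwrite("pics/c2.png",np.vstack([cv2.resize(a,(400,300)),cv2.resize(b,(400,300))]))
E
```

```text
[0.59314134 0.3178527  0.24405583] [[-0.     0.437  0.899]
 [ 0.     0.899 -0.437]
 [-1.     0.    -0.   ]] [ 0.48863069 -0.24104619  0.30234046] 0.08569768157635393
[ 0.14405568 -0.00034304  0.00060062]
```

View pics/c2.png

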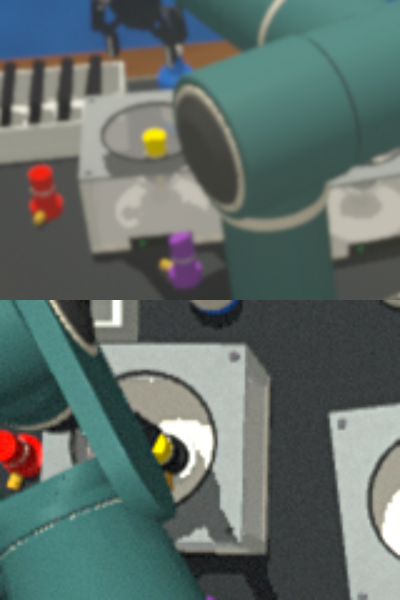

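The side view shows the gripper above the port, and the yellow cap is visible at about (197,221). I'll cross-check the cap position from this second view.

```bash
python3 - <<'E'
from h import *
s=snapshot("side");h=cv2.cvtColor(s["frame"],cv2.COLOR_RGB2HSV)
m=cv2.inRange(h,(22,120,100),(34,255,255));m[:, :185]=0;m[:,215:]=0;m[:205]=0;m[240:]=0
x,y,w,hh=cv2.boundingRect(m);print(x,y,w,hh, onz(s,x+w/2-.5,y+hh/2-.5,.125),pix(s,np.array([.5935,.3173,.125])))
E
```

```text
191 214 12 15 [0.59270885 0.31783369 0.125     ] (np.float64(196.65944713856354), np.float64(220.83782665035642))
```

The two views agree to within 1 mm, so I'll descend 0.144 and close.

Emit:
{"op": "drive_tool", "data": {
  "series": "0 0.025 0 0 0; 0 0.025 0 0 0; 0 0.025 0 0 0; 0 0.02 0 0 0; 0 0.02 0 0 0; 0 0.015 0 0 0; 0 0.014 0 0 0; 0 0 0 0 0"
}}

```text
time_s: 2.85
tool_pos: [0.5933, 0.3171, 0.099]
orientation: [[-0.001, 0.437, 0.899], [-0.001, 0.899, -0.437], [-1.0, -0.001, -0.001]]
contact_force: [0.2, 0.1, 0.5]
finger_gap: 0.0854
```

Emit:
{"op": "drive_tool", "data": {
  "series": "1 0 0 0 0; 1 0 0 0 0; 1 0 0 0 0; 1 0 0 0 0; 1 0 0 0 0; 1 0 0 0 0; 1 0 0 0 0; 1 0 0 0 0"
}}

```text
time_s: 3.85
tool_pos: [0.5939, 0.3174, 0.1011]
orientation: [[0.001, 0.438, 0.899], [0.0, 0.899, -0.438], [-1.0, 0.001, 0.001]]
contact_force: [-0.6, -1.4, 5.5]
finger_gap: 0.0333
```

Emit:
{"op": "drive_tool", "data": {
  "series": "1 -0.01 0 0 0; 1 -0.015 0 0 0; 1 -0.02 0 0 0; 1 -0.025 0 0 0; 1 -0.025 0 0 0; 1 -0.025 0 0 0; 1 -0.025 0 0 0; 1 -0.015 0 0 0; 1 0 0 0 0; 1 0 0 0 0"
}}

```text
time_s: 5.1
tool_pos: [0.5934, 0.3172, 0.2591]
orientation: [[-0.001, 0.437, 0.899], [-0.001, 0.899, -0.437], [-1.0, -0.001, -0.001]]
contact_force: [-0.2, -0.2, -2.4]
finger_gap: 0.033
```

```bash
python3 - <<'E'
from h import *
s=snap("side","s3.png");S=r.sense();print(S["tool_pos"],S["contact_force"],S["finger_gap"])
cv2.imwrite("pics/c3.png",cv2.resize(s["frame"][130:290,100:300,::-1],None,fx=3,fy=3))
R=np.array(S["orientation"]);t=snapshot("top")
p=onz(t,407,220,.036);d=np.array([.5338,-.3029,S["tool_pos"][2]])-S["tool_pos"];print(p,R.T@d)
E
```

```text
[0.59339183 0.31714826 0.25885018] [ 0.07157928  0.29848834 -1.49887687] 0.03372057371598266
[ 0.53374563 -0.30600401  0.036     ] [ 5.11587553e-04 -5.83624693e-01  2.17699313e-01]
```

View pics/c3.png

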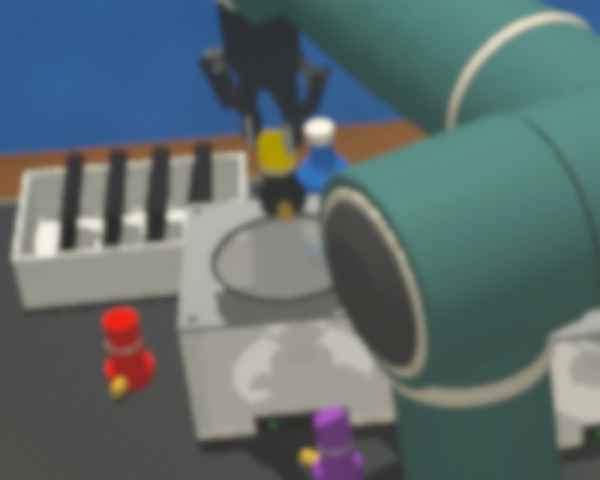

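The valve hangs upright in the gripper above the lid. Its yellow cap is at crop (277,150) and its foot at (283,195). Next I'll carry it to the tray.

Emit:
{"op": "drive_tool", "data": {
  "series": "1 0 -0.02 0.0075 0; 1 0 -0.035 0.013 0; 1 0 -0.04 0.015 0; 1 0 -0.04 0.015 0; 1 0 -0.04 0.015 0; 1 0 -0.04 0.015 0; 1 0 -0.04 0.015 0; 1 0 -0.04 0.015 0; 1 0 -0.04 0.015 0; 1 0 -0.04 0.015 0; 1 0 -0.04 0.015 0; 1 0 -0.04 0.015 0"
}}

```text
time_s: 6.7
tool_pos: [0.5468, -0.1684, 0.2599]
orientation: [[-0.0, 0.438, 0.899], [-0.0, 0.899, -0.438], [-1.0, -0.0, -0.0]]
contact_force: [1.1, 0.1, -2.3]
finger_gap: 0.0333
```

Emit:
{"op": "drive_tool", "data": {
  "series": "1 0 -0.04 0.015 0; 1 0 -0.04 0.015 0; 1 0 -0.03 0.011 0; 1 0 -0.0185 0.006 0; 1 0 0 0 0; 1 0 0 0 0; 1 0 0 0 0"
}}

```text
time_s: 7.58
tool_pos: [0.5341, -0.3017, 0.2603]
orientation: [[0.0, 0.437, 0.9], [-0.0, 0.9, -0.437], [-1.0, 0.0, 0.0]]
contact_force: [0.7, -0.7, -1.6]
finger_gap: 0.0335
```

```bash
python3 - <<'E'
from h import *
s=snap("side","s4.png");S=r.sense();print(S["tool_pos"],np.round(S["orientation"],3),S["contact_force"],S["finger_gap"])
t=snap("top","t4.png");x=pix(s,np.array([.53,-.3,.1]));print(x)
a=s["frame"][130:280,320:520,::-1];b=t["frame"][150:300,330:530,::-1]
cv2.imwrite("pics/c4.png",np.hstack([cv2.resize(a,(400,300)),cv2.resize(b,(400,300))]))
E
```

```text
[ 0.53415132 -0.30179542  0.2602845 ] [[ 0.     0.437  0.9  ]
 [-0.     0.9   -0.437]
 [-1.     0.     0.   ]] [-0.1658852  -0.78545206 -1.20443158] 0.03294866334656407
(np.float64(386.76058651741414), np.float64(219.8821453454602))
```

View pics/c4.png

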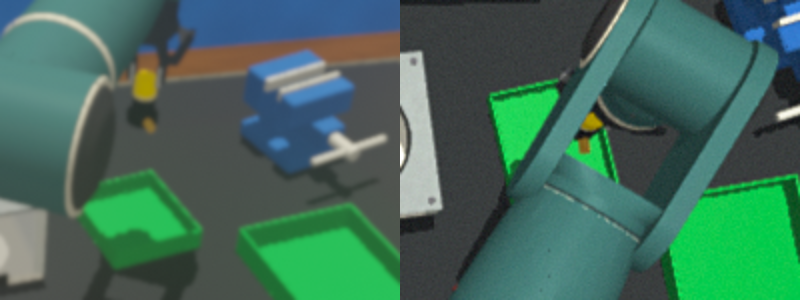

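The valve is still held, and the gripper is over the small tray. I'll lower it, slowing near the floor.

Emit:
{"op": "drive_tool", "data": {
  "series": "1 0.02 0 0 0; 1 0.03 0 0 0; 1 0.03 0 0 0; 1 0.03 0 0 0; 1 0.03 0 0 0; 1 0.025 0 0 0; 1 0.02 0 0 0; 1 0.01 0 0 0; 1 0.008 0 0 0; 1 0.004 0 0 0; 1 0.003 0 0 0; 1 0 0 0 0"
}}

```text
time_s: 9.18
tool_pos: [0.534, -0.3026, 0.0503]
orientation: [[0.0, 0.437, 0.899], [-0.0, 0.899, -0.437], [-1.0, -0.0, 0.0]]
contact_force: [0.1, -1.5, -1.8]
finger_gap: 0.0332
```

Emit:
{"op": "drive_tool", "data": {
  "series": "1 0.002 0 0 0; 1 0.001 0 0 0; 1 0 0 0 0"
}}

```text
time_s: 9.55
tool_pos: [0.5339, -0.3026, 0.0471]
orientation: [[-0.0, 0.437, 0.899], [0.0, 0.899, -0.437], [-1.0, -0.0, -0.0]]
contact_force: [-0.1, -0.6, -1.8]
finger_gap: 0.0331
```

Emit:
{"op": "drive_tool", "data": {
  "series": "1 0.001 0 0 0; 1 0.001 0 0 0; 1 0 0 0 0"
}}

```text
time_s: 9.93
tool_pos: [0.534, -0.3026, 0.0452]
orientation: [[0.0, 0.437, 0.899], [-0.0, 0.899, -0.437], [-1.0, -0.0, 0.0]]
contact_force: [-0.5, 0.0, -1.2]
finger_gap: 0.0333
```

Emit:
{"op": "drive_tool", "data": {
  "series": "1 0.001 0 0 0; 1 0.001 0 0 0; 1 0 0 0 0"
}}

```text
time_s: 10.3
tool_pos: [0.5346, -0.3031, 0.0451]
orientation: [[0.002, 0.437, 0.899], [-0.001, 0.899, -0.437], [-1.0, -0.0, 0.002]]
contact_force: [-5.0, 2.1, 14.7]
finger_gap: 0.0333
```

The force jumped to +14.7 N, so the foot is on the floor. I'll ease up 1 mm, release, and retreat.

Emit:
{"op": "drive_tool", "data": {
  "series": "1 -0.001 0 0 0; 0.6 0 0 0 0; 0.3 0 0 0 0; 0 0 0 0 0; 0 0 0 0 0; 0 0 0 0 0; 0 0 0 0 0"
}}

```text
time_s: 11.18
tool_pos: [0.5339, -0.3026, 0.0441]
orientation: [[-0.0, 0.437, 0.899], [0.0, 0.899, -0.437], [-1.0, -0.0, -0.0]]
contact_force: [0.8, -0.9, 0.3]
finger_gap: 0.0854
```

Emit:
{"op": "drive_tool", "data": {
  "series": "0 -0.01 0 0 0; 0 -0.02 0 0 0; 0 -0.03 0 0 0; 0 -0.03 0 0 0; 0 -0.04 0 0 0; 0 -0.04 0 0 0; 0 -0.04 0 0 0; 0 0 0.04 0.04 0; 0 0 0.05 0.03 0; 0 0 0.05 0 0; 0 0 0.05 0 0; 0 0 0 0 0"
}}

```text
time_s: 12.68
tool_pos: [0.681, -0.1594, 0.2556]
orientation: [[0.001, 0.434, 0.901], [0.0, 0.901, -0.434], [-1.0, 0.001, 0.001]]
contact_force: [-0.2, -0.5, 0.1]
finger_gap: 0.0855
```

```bash
python3 - <<'E'
from h import *
s=snap("side","s5.png");S=r.sense();print(S["time_s"],S["tool_pos"],S["contact_force"],S["finger_gap"])
t=snap("top","t5.png")
a=s["frame"][130:280,320:520,::-1];b=t["frame"][150:300,250:450,::-1]
cv2.imwrite("pics/c5.png",np.hstack([cv2.resize(a,(400,300)),cv2.resize(b,(400,300))]))
for n,c,lo,hi,z in(("side",s,(22,120,100),(34,255,255),.069),):
    m=cv2.inRange(cv2.cvtColor(c["frame"],cv2.COLOR_RGB2HSV),lo,hi);k=0*m;k[190:280,340:440]=m[190:280,340:440]
    x,y,w,h=cv2.boundingRect(k);print(x,y,w,h,onz(c,x+w/2-.5,y+h/2-.5,z),pix(c,np.array([.534,-.3026,.069])))
h=cv2.cvtColor(t["frame"],cv2.COLOR_RGB2HSV);m=cv2.inRange(h,(100,140,60),(125,255,255));k=0*m;k[180:265,265:350]=m[180:265,265:350];print("blue",cv2.boundingRect(k))
E
```

```text
12.725 [ 0.68041    -0.1610442   0.25551492] [-0.91561168 -0.77769592  0.24959987] 0.08538939548179604
381 219 13 30 [ 0.49701058 -0.29428321  0.069     ] (np.float64(386.37958909817456), np.float64(226.51784688492813))
blue (301, 215, 14, 13)
```

View pics/c5.png

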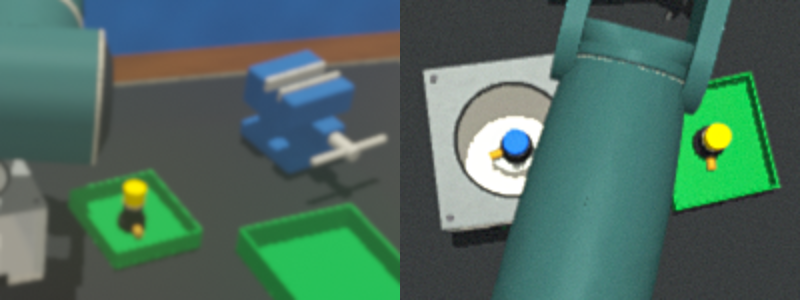

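The yellow valve stands upright and released in the small green tray, with its cap at (134,193) in the left crop and (716,138) in the right. The blue valve is undisturbed at about (308,222), and the gripper is clear.

```bash
python3 -c "
from plant import r
print(r.hand_in())"
```

```text
the job is handed in; nothing more can be done
None
```

I gripped the yellow-capped valve by its cap, lifted it out through the port and held it about 10 cm above the lid. I then set it down in the smaller green tray near its centre and handed the job in at about 12.7 s on the robot clock.

- **Grasp:** the top and side views agreed on the cap position to within 1 mm. The fingers closed to 33 mm on the nominally 36 mm neck, and the valve did not slip.
- **Set-down:** the valve was lowered slowly until the force reading showed floor contact, about 15 N. I then eased up 1 mm and opened the gripper.
- **Final pictures:** the yellow valve stands upright and released in the tray. The blue valve's cap centre is still at pixel (308,221), as at the start, and the gripper is clear of everything with force readings near zero.
- **One check disagreed:** the last automatic side-view position came out 3–4 cm off because its colour mask also caught the brass stub. I relied on the pictures and the tool position at release instead. The hand-in gave no verdict.

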